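# Shut, lock and proof-pull a power module

### The arm

A 7-joint arm with a two-finger parallel gripper is mounted at the origin on the work surface. World frame = base frame: x ahead of the robot, y to its left, z up, the work surface at z = 0. Lengths are in m, angles in degrees, forces in N, time in s.
With the tool pointing down it reaches from about 0.4 to 0.925 m from the base axis. Payload 5.6 kg.
Tool frame: the origin (TCP) lies at the very end of the fingers, on their centre line; the grasp point (between the pads) lies behind it (manip.tcp_to_grasp is the z of the grasp point in the tool frame, in m); z points along the fingers, x is the direction in which the jaws open and shut, and the axes are right-handed (so a half turn about z gives the same grasp; the last joint's range is limited). The gripper opens to 85 mm and grips with 20 to 120 N. Pads are 22 mm wide; open, the fingers measure 114 mm over their backs; the gripper's body (76 mm by 85 mm) begins 54 mm behind the grasp point. The pads swing forward as they close: fully open they stand 13 mm farther back than shut.
Start: joints at [-76.891, 26.786, -0.665, 91.828, 0.344, 61.387, -3.226], TCP at [0.175, 0.626, 0.231] pointing down, gripper open.
Joint ranges: [-144.91, 144.91], [-17.63, 115.5], [-89.93, 88.59], [15.96, 139.68], [-74.01, 254.01], [8.47, 105.57], [-167.45, 167.45]. Speed limits (degrees/s): [147.25, 147.25, 180, 180, 180, 180, 180].

### API

Orientations are given as [roll, pitch, yaw] about the fixed x, y, z axes, in that order (R = Rz(yaw) Ry(pitch) Rx(roll)).
In Python, from workcell import manip gives the robot as it stands. The module is installed in compiled form; this text tells all that it offers.
- The arm moves only by the tool carry_out, never from a script. Its argument "targets" is a list that holds one entry, the list of rows, each a list of 7 numbers: the finger opening in cm, from 0 to 8.54, then the shift along the world's x, y, z in cm, then the turn, a rotation vector about the world's x, y, z in degrees. A call has 1 to 12 rows; each row is the pose to reach, as a shift and turn from the pose commanded when the call began; what a row does not reach only later rows make up. A row lasts 1/8 s, in which the tool goes at most 62.5 mm and 10.7 degrees, less where a joint would pass 70% of its speed; a pose out of reach is approached as far as the arm can. A call with a gripper value outside its range is refused whole. The fingers move at their own pace and stop on an object; "squeeze" is the grip in N (left out, the last holds). Time passes only in rows, so rows that repeat a pose let the fingers close. It gives the time, the measured TCP pose, the force and the opening at its end, in the units of the state.
- manip.read_state(): the state, without advancing time (a new reading comes with each control period).
- manip.read_camera(name): name is "side" or "top" or "wrist"; returns a dict with "color" (480x640x3 uint8, red, green, blue), "z_map" (480x640 float32, m along the optical axis (not along the pixel's ray), 0 where there is no reading), "camera_matrix" (3x3 intrinsics, pixels), "k1" (the pictures are not rectified: a ray, as slopes to the right and down, at radius r is drawn at 1 + k1 r^2 times it, then the intrinsics apply), "world_from_camera" (4x4, takes a point from camera to world coordinates); the wrist camera has in their place "tool_from_camera" (4x4, takes a point from camera to tool coordinates, whose origin is the TCP and whose axes are the tool frame's). Camera axes: x right, y down, z forward; pixel columns grow to the right and rows downward; lengths in m; the calibration is good to about 2 mm. A picture is of the moment at which its call begins: read the wrist's pose just before it.
- manip.hand_in(): hands the job in, once; it reports no verdict.
Trained networks look in the newest picture that a camera, given by its name, has taken for a name from the list of things; names that differ only in an ending like _2 or _b are one class to them, and where a whole thing is asked for, a point or a joint stands for the part that bears it (a point fixed in the world has none). Each returns a list of dicts, best first, with "conf" (0 to 1); they miss things now and then, are a little off and sometimes report something else, mostly with a low value. They report only what shows in the picture. A call takes as long as a camera call.
- manip.silhouettes(label, camera): "region" (480x640 bool, what is visible of it) and "pixel" ([row, column] in pixels, amid what is visible of it).
- manip.pinpoint(label, camera): "pixel" ([row, column] in pixels: a listed point, or the origin of a listed thing).
The state is a dict: "time_s": time; "joint_positions": joint angles; "qvel": joint speeds; "joint_efforts": joint torques, N m; "ee_pos": TCP position; "orientation": TCP orientation; "force": force on the tool from outside, world axes, zero at the start; "moment": the same for the moment, N m; "finger_gap": opening from 0.0 (shut) to 1.0 (fully open).
Only numpy, scipy, OpenCV 4.12 (cv2) and the standard library are available. Lean on these libraries where they do the work, as an engineer would, in place of code of your own. Each camera call takes 0.05 s, during which the arm holds its last target.

### The job

Close up the loaded power module and proof-pull it: push the module fully home in its bay, swing the retaining bar down across its front until it rests in the keeper fork, then pull the knob of the spring gauge on the module's front straight out against its spring until the broad black band on the rod stands at the mouth of the barrel. Finish while still holding the knob there, steady at the band: do not let go. Leave the other things on the bench where they are.

Things in the scene. Friction and masses are not known exactly. Their poses are not given: they have to be found in the camera images.
- chassis: white open-topped chassis fixed to the bench, heat sink on its far wall: a bay 114 mm wide, 200 mm deep, walls 88 mm high. Origin on the bench surface (z = 0) below the middle of the bay mouth; +x points into the bay, -x the way the module comes out and the gauge is pulled, +y to the keeper side (roughly to the robot), z up. Bay floor 6 mm above the bench, running 65 mm out in front as a sill
- bar_hinge (a point): middle of the retaining bar's hinge axis, which runs along the chassis's x: at chassis x -10, y -72, z 95 mm. The keeper fork is opposite on the +y wall (x -10, y +63 to +69 mm, ears up to 103 mm high); axes as the chassis's
- module_front (a point): centre of the outer face of the loose module's front panel, 110 mm wide, top 52 mm above this point and 111 mm above the bench; axes as the chassis's. The module (aluminium tray with can capacitors, 200 mm deep, about 1 kg) slides on the bay floor, 2 mm play each side, 4 to 8 N friction. At chassis x = 0 it is home on the rear stop; it starts 18 to 42 mm out (negative x)
- retaining_bar (a joint): hinge angle of the retaining bar (rad): 0 = down, level in the keeper; 1.57 = upright; starts at 1.55 to 1.85. Steel bar 10 mm thick along x, 14 mm high, centred on chassis x = -10 mm; stiff hinge, it stays where it is left (about 2 N at the ball moves it). Once it is down the module can come forward only 5 mm, until its panel bears on the bar, and does so when the gauge is pulled
- bar_ball (a point): centre of the black ball, 25 mm diameter, on the bar's free end, 162 mm from the hinge axis; with the bar down it is at chassis x -10, y +90, z 95 mm. It can be pinched from above along the chassis's x axis and turns between the fingers as it is led round
- barrel_mouth (a point): centre of the mouth of the spring gauge's barrel, where the rod comes out. The gauge is screwed to the module's panel: barrel 28 mm diameter with a 32 mm end cap, mouth 185 mm in front of the panel's face, axis level along the chassis's x, 55 mm above the bench; its top is 71 mm above the bench. Moves with the module, not with the rod
- pull_rod (a joint): how far the rod is drawn out of the barrel (m): 0 at rest, end stop 0.090; grows as the knob is pulled to chassis -x. Steel, 12 mm diameter, thin dark rings, and one broad black band 14 mm wide, hidden in the barrel at rest; the band's middle is at the mouth at 0.060. The spring pulls back with 1.8 N at rest, 12.6 N at the band (180 N/m)
- pull_knob: the black pull knob on the rod's end: a waist 22 mm in diameter and 30 mm long, and at its outer end a head 40 mm in diameter and 11 mm thick. Origin on the rod's axis, 40 mm from the middle of the waist towards the barrel; axes as the chassis's
- knob_grip (a point): middle of the knob's waist, on the rod's axis, 55 mm above the bench; at rest 40 mm outside the barrel's mouth. The waist can be gripped from above along the chassis's y axis
- capacitor_mid (a point): loose black can capacitor standing on the bench beside the gauge, 35 mm diameter, 50 mm high; this point is its centre. Leave alone
- screwdriver: screwdriver lying on the bench on the robot's side of the gauge, 190 mm long, handle 26 mm thick, lying along its own x; origin under its middle. Leave alone
- tape_roll: roll of amber tape lying flat, 72 mm across, 19 mm high; origin under its centre. Leave alone
- solder_spool: grey spool standing on end, 62 mm across, 48 mm high; origin under its centre. Leave alone
- multimeter: hand-held meter lying on its back, 150 x 76 x 40 mm; origin under its centre. Leave alone
- esd_brush: black brush lying on the bench, 170 mm long; origin under its middle. Leave alone
- spare_board: small green circuit board lying flat, 100 x 70 mm, 24 mm high over its parts; origin under its centre. Leave alone

How it is judged (in metres and radians):
On the way, in this order (a step that is already met when the one before it is completed fails the run):
1. the module is pushed home in its bay (within 4 mm of the rear stop) (x of module_front in the frame of chassis above -0.004 m), for 0.2 s.
2. the retaining bar is down in its keeper with the module behind it (value of joint retaining_bar below 0.06 rad and x of module_front in the frame of chassis above -0.008 m), for 0.2 s.
At the end, for the whole second after the job is handed in: The module is home (no more than 9 mm forward of the rear stop, which includes its play behind the bar), the bar is down (below 0.06 rad), and the gripper's fingers hold the knob (more than 2 N) with the rod drawn out 53 to 67 mm, the black band at the barrel's mouth, and still (under 10 mm/s) (x of module_front in the frame of chassis above -0.009 m and value of joint retaining_bar below 0.06 rad and value of joint pull_rod between 0.053 and 0.067 m and velocity of joint pull_rod between -0.01 and 0.01 m/s and contact force between the fingers and pull_knob above 2 N); the arm keeps its last pose, push and grip.
It fails at once if a bystander on the bench is moved more than 30 mm (distance of any of capacitor_mid, screwdriver, tape_roll, solder_spool, multimeter, esd_brush, spare_board from where it was at the start of the episode above 0.03 m).
It also fails if it takes over 69 s, if anything falls off the work surface, if the arm or the gripper's body presses on something with over 40 N, if the wrist force passes 120 N, or if a joint passes its speed limit or range.

## Working session

There is one attempt and no reset: what is moved stays moved. The work goes in short steps, Python scripts to look and compute and a tool call to move; the robot and the scene stay as the last step left them, time stands still between calls to the robot, and variables do not carry over. Pictures are saved under pics/ and viewed, and the job is handed in when it is done.

Besides the shell and the picture viewer there is one more tool, called after "Call:" as name([rows], argument=value, ...), one row to a line, values as JSON. carry_out: Moves the arm, as the interface text tells. Its arguments: {"type":"object","properties":{"targets":{"type":"array"},"squeeze":{"type":"number"}},"required":["targets"]}

```bash
mkdir -p pics; ls
cat > h.py <<'E'
import numpy as np, cv2
from workcell import manip
from scipy.spatial.transform import Rotation as R
def shot(name, fn=None):
    st=manip.read_state(); c=manip.read_camera(name)
    if fn: cv2.imwrite('pics/'+fn, c['color'][:,:,::-1])
    if 'world_from_camera' in c: T=np.array(c['world_from_camera'])
    else:
        W=np.eye(4); W[:3,:3]=R.from_euler('xyz',st['orientation'],degrees=True).as_matrix(); W[:3,3]=st['ee_pos']
        T=W@np.array(c['tool_from_camera'])
    c['T']=T; return c
def ray(c,rc):
    K=np.array(c['camera_matrix']); k=c['k1']
    d=cv2.undistortPoints(np.array([[[rc[1],rc[0]]]],float),K,np.array([k,0,0,0.]))[0,0]
    return np.array([d[0],d[1],1.])
def at_depth(c,rc,z): return (c['T']@np.append(ray(c,rc)*z,1))[:3]
def at_z(c,rc,zw):
    d=c['T'][:3,:3]@ray(c,rc); o=c['T'][:3,3]; return o+d*(zw-o[2])/d[2]
def pts(c,mask=None):
    z=c['z_map']; m=z>0
    if mask is not None: m&=mask
    r,q=np.nonzero(m); K=np.array(c['camera_matrix'])
    d=cv2.undistortPoints(np.stack([q,r],1).astype(float)[:,None],K,np.array([c['k1'],0,0,0.]))[:,0]
    zz=z[r,q]; P=np.c_[d*zz[:,None],zz]
    return P@c['T'][:3,:3].T+c['T'][:3,3], r,q
E
python3 - <<'E'
from h import *
s=manip.read_state(); print(s); print(manip.tcp_to_grasp)
Z={'barrel_mouth':.055,'knob_grip':.055,'module_front':.059,'chassis':0,'bar_hinge':.095,'capacitor_mid':.025,'pull_knob':.055,'screwdriver':0}
for cam in ['side','top','wrist']:
    c=shot(cam,f'{cam}0.png'); print(cam,c['T'].round(3).tolist())
    for l in ['chassis','bar_hinge','module_front','bar_ball','barrel_mouth','knob_grip','pull_knob','capacitor_mid','screwdriver']:
        for d in manip.pinpoint(l,cam)[:2]:
            rc=d['pixel']; r,q=int(rc[0]),int(rc[1]); z=c['z_map'][r,q] if 0<=r<480 and 0<=q<640 else 0
            print(l,round(d['conf'],2),np.round(rc,1), 'depthpt',at_depth(c,rc,z).round(4), 'zpt',at_z(c,rc,Z[l]).round(4) if l in Z else '')
E
```

```text
pics
{'time_s': 0.0, 'joint_positions': array([-76.89028568,  26.83451931,  -0.66496858,  91.88354354,
         0.34109263,  61.38702153,  -3.22341709]), 'qvel': array([ 0.02226886, -0.01647511,  0.06125101, -0.02046027,  0.05413344,
        0.0479544 , -0.07303119]), 'joint_efforts': array([ 1.84750270e-04, -5.32381725e+01,  2.19124148e-02, -2.51293999e+01,
        1.15293558e-02,  7.96937209e-03,  2.10409908e-06]), 'ee_pos': array([0.17440406, 0.62555996, 0.23033615]), 'orientation': array([1.79995231e+02, 1.02994064e-01, 7.44241176e+01]), 'force': array([-0.03827103, -0.13652914,  0.2478504 ]), 'moment': array([-0.009939  , -0.00630774,  0.03345107]), 'finger_gap': 0.9984142106608325}
-0.0187
side [[0.772, -0.399, 0.494, -0.074], [-0.635, -0.51, 0.581, -0.792], [0.02, -0.762, -0.647, 0.952], [0.0, 0.0, 0.0, 1.0]]
chassis 0.86 [255.  300.6] depthpt [0.5282 0.0054 0.0288] zpt [0.547  0.0302 0.    ]
bar_hinge 0.74 [228.8 327.2] depthpt [ 0.6052 -0.0184  0.1025] zpt [ 0.6112 -0.0115  0.095 ]
module_front 0.87 [248.2 305.5] depthpt [ 0.5354 -0.0083  0.0607] zpt [ 0.5366 -0.0068  0.059 
[... 1188 characters left out ...]
 zpt 
barrel_mouth 0.84 [279.3 386.7] depthpt [ 0.4917 -0.1869  0.0589] zpt [ 0.492  -0.1874  0.055 ]
knob_grip 0.65 [284.5 395.5] depthpt [ 0.4769 -0.2102  0.0587] zpt [ 0.4772 -0.2107  0.055 ]
knob_grip 0.34 [268.6 320.7] depthpt [ 0.5255 -0.007   0.0607] zpt [ 0.5261 -0.0068  0.055 ]
pull_knob 0.55 [278.8 385.2] depthpt [ 4.985e-01 -1.898e-01  3.000e-04] zpt [ 0.4935 -0.1833  0.055 ]
capacitor_mid 0.73 [241.8 362. ] depthpt [ 0.6001 -0.1244  0.0448] zpt [ 0.6036 -0.1257  0.025 ]
screwdriver 0.94 [317.7 357.6] depthpt [ 0.3903 -0.1071 -0.0042] zpt [ 0.3903 -0.1068  0.    ]
wrist [[0.268, 0.916, 0.299, 0.098], [0.963, -0.255, -0.083, 0.648], [0.0, 0.31, -0.951, 0.374], [0.0, 0.0, 0.0, 1.0]]
```

View pics/side0.png

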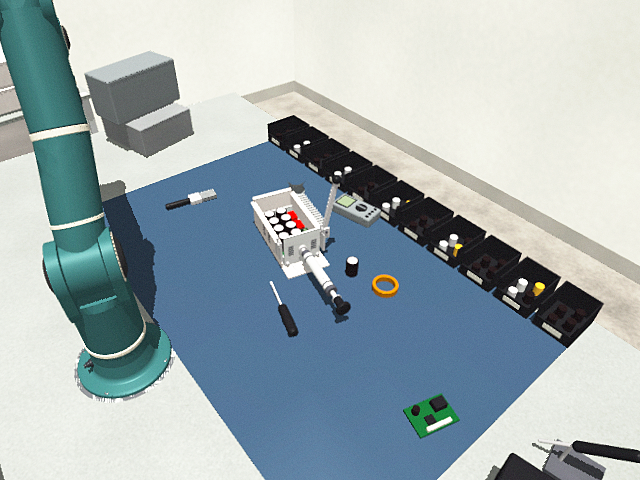

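View pics/top0.png

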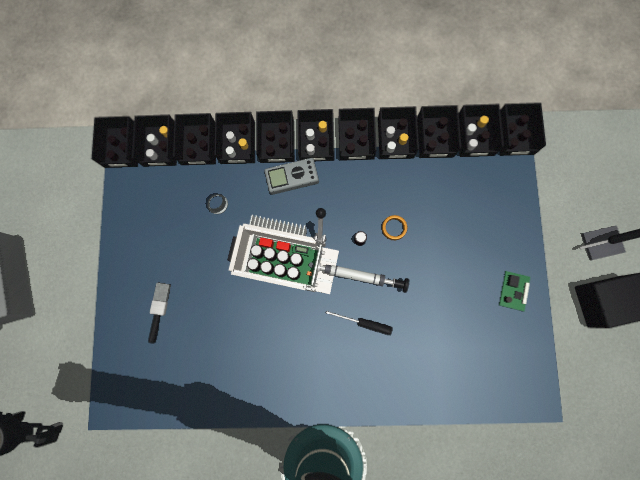

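The side and top views show the gauge with its knob at about (0.48,-0.21). The bar is upright, with the ball at about (0.635,-0.02,0.262), and the chassis +x axis is near world +y. Next I'll move the wrist camera in closer.

Call:
carry_out([
  [[8.5, 5, -5, 5, 0, 0, -8], [8.5, 8, -10, 10, 0, 0, -17], [8.5, 12, -16, 14, 0, 0, -26], [8.5, 14, -22, 17, 0, 0, -35], [8.5, 17, -28, 19, 0, 0, -43], [8.5, 20, -34, 19, 0, 0, -52], [8.5, 22, -40, 19, 0, 0, -60], [8.5, 24, -46, 19, 0, 0, -68], [8.5, 27, -52, 19, 0, 0, -76], [8.5, 29, -58, 19, 0, 0, -84], [8.5, 31, -64, 19, 0, 0, -86], [8.5, 33, -69, 19, 0, 0, -86]],
])

```text
time_s: 3.0
ee_pos: [0.4801, -0.0006, 0.4214]
orientation: [-179.9, -0.1, -11.6]
force: [1.1, 0.3, -0.5]
finger_gap: 0.992
```

Call:
carry_out([
  [[8.5, 0, -4, 0, 0, 0, 0], [8.5, 0, -4, 0, 0, 0, 0], [8.5, 0, -4, 0, 0, 0, 0]],
])

```text
time_s: 3.38
ee_pos: [0.4798, -0.0378, 0.4209]
orientation: [-180.0, 0.0, -11.5]
force: [-0.8, 0.1, 0.5]
finger_gap: 0.996
```

Run:
```python
from h import *
s=manip.read_state(); print(s['time_s'],s['ee_pos'],s['orientation'],s['force'],s['joint_positions'].round(1))
Z={'barrel_mouth':.055,'knob_grip':.055,'module_front':.059,'chassis':0,'bar_hinge':.095,'capacitor_mid':.025,'pull_knob':.055,'screwdriver':0}
for cam in ['wrist']:
    c=shot(cam,f'{cam}1.png'); print(cam,c['T'].round(3).tolist())
    for l in ['chassis','bar_hinge','module_front','bar_ball','barrel_mouth','knob_grip','pull_knob','capacitor_mid']:
        for d in manip.pinpoint(l,cam)[:1]:
            rc=d['pixel']; r,q=int(rc[0]),int(rc[1]); z=c['z_map'][r,q] if 0<=r<480 and 0<=q<640 else 0
            print(l,round(d['conf'],2),np.round(rc,1), 'depthpt',at_depth(c,rc,z).round(4), 'zpt',at_z(c,rc,Z[l]).round(4) if l in Z else '')
```

```text
3.375 [ 0.47977952 -0.03777101  0.4209427 ] [-1.79960453e+02  1.94132050e-03 -1.15322087e+01] [-0.81848954  0.10905651  0.4945769 ] [-3.940e+01 -2.000e-01  4.060e+01  1.015e+02  1.000e-01  7.870e+01
 -1.030e+01]
wrist [[0.98, -0.189, -0.062, 0.495], [-0.199, -0.932, -0.303, 0.04], [-0.0, 0.309, -0.951, 0.564], [0.0, 0.0, 0.0, 1.0]]
bar_hinge 0.82 [122.  427.7] depthpt [ 0.6019 -0.0045  0.1133] zpt [ 0.6062 -0.0063  0.095 ]
module_front 0.56 [126.7 354.8] depthpt [0.528  0.0053 0.1106] zpt [0.5317 0.0013 0.059 ]
bar_ball 0.84 [136.3 522.8] depthpt [ 0.63   -0.0116  0.2644] zpt 
barrel_mouth 0.89 [274.8 347. ] depthpt [ 0.4903 -0.172   0.0722] zpt [ 0.4901 -0.1794  0.055 ]
knob_grip 0.86 [301.4 349.4] depthpt [ 0.4867 -0.2125  0.0645] zpt [ 0.4865 -0.2173  0.055 ]
capacitor_mid 0.67 [205.8 434.5] depthpt [ 0.6122 -0.1119  0.0517] zpt [ 0.6183 -0.1199  0.025 ]
```

View pics/wrist1.png

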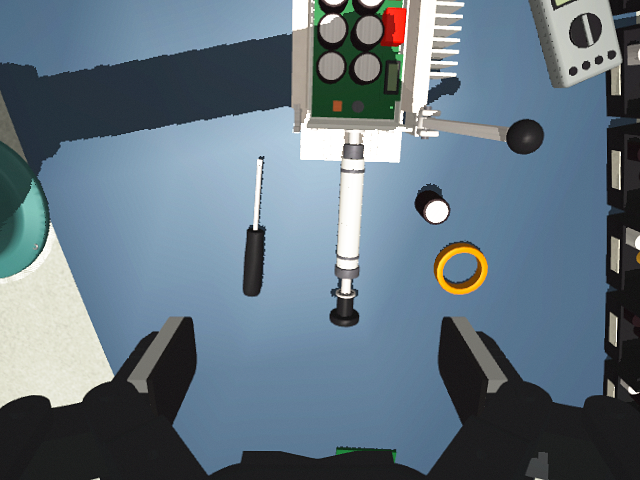

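The wrist view shows the module at the top. The gauge runs down to the knob at (320,345), the capacitor is at (208,435) and the ball at (137,524). I'll fit the axis from depth.

Run:
```python
from h import *
c=shot('wrist'); P,r,q=pts(c)
# barrel surface
m=(q>325)&(q<365)&(r>165)&(r<262)&(P[:,2]>.05)&(P[:,2]<.08)
B=P[m]; 
# ridge: robust line fit of xy
l=cv2.fitLine(B[:,:2].astype(np.float32),cv2.DIST_HUBER,0,.01,.01).ravel(); print('barrel',l,np.degrees(np.arctan2(l[1],l[0])), 'zmax',np.percentile(B[:,2],98), len(B))
u=l[:2]*np.sign(l[1]); o=l[2:]
n=np.array([-u[1],u[0]])
# slices along axis
S=(P[:,:2]-o)@u; L=(P[:,:2]-o)@n
for s in np.arange(-.2,.16,.008):
    k=(abs(S-s)<.004)&(abs(L)<.06)&(P[:,2]>.03)&(P[:,2]<.125)
    if k.sum()>3: print(round(s,3),(o+u*s).round(3),'L',L[k].min().round(4),L[k].max().round(4),'z',P[k,2].max().round(4),k.sum())
# ball
k=np.linalg.norm(P-np.array([.635,-.015,.262]),axis=1)<.025
Q=P[k]; A=np.c_[2*Q,np.ones(len(Q))]; x=np.linalg.lstsq(A,(Q**2).sum(1),rcond=None)[0]; print('ball',x[:3],np.sqrt(x[3]+x[:3]@x[:3]),k.sum(),Q[:,2].max())
print('ball in axis frame',(x[:2]-o)@u,(x[:2]-o)@n)
np.save('ax.npy',np.r_[o,u])
```

```text
barrel [ 0.23133218  0.9728748   0.5068554  -0.09755447] 76.62448 zmax 0.0701257072858031 2171
-0.152 [ 0.472 -0.245] L -0.0161 0.0139 z 0.0739 13
-0.144 [ 0.474 -0.238] L -0.0205 0.018 z 0.0771 159
-0.136 [ 0.475 -0.23 ] L -0.0204 0.0168 z 0.0777 255
-0.128 [ 0.477 -0.222] L -0.0119 0.0095 z 0.0674 97
-0.12 [ 0.479 -0.214] L -0.0114 0.0097 z 0.0675 88
-0.112 [ 0.481 -0.207] L -0.0137 0.0115 z 0.0681 146
-0.104 [ 0.483 -0.199] L -0.0127 0.0114 z 0.0662 69
-0.096 [ 0.485 -0.191] L -0.0072 0.0046 z 0.0628 54
-0.088 [ 0.486 -0.183] L -0.007 0.0047 z 0.0623 34
-0.08 [ 0.488 -0.175] L -0.0165 0.0144 z 0.0727 120
-0.072 [ 0.49  -0.168] L -0.0163 0.0145 z 0.0726 167
-0.064 [ 0.492 -0.16 ] L -0.0141 0.0124 z 0.0702 128
-0.056 [ 0.494 -0.152] L -0.0153 0.0128 z 0.0708 141
-0.048 [ 0.496 -0.144] L -0.0142 0.012 z 0.0708 131
-0.04 [ 0.498 -0.136] L -0.0142 0.0124 z 0.071 132
-0.032 [ 0.499 -0.129] L -0.0134 0.0127 z 0.0711 138
-0.024 [ 0.501 -0.121] L -0.0145 0.0128 z 0.0701 139
-0.016 [ 0.503 -0.113] L -0.0136 0.0123 z 0.0707 142
-0.008 [ 0.505 -0.105] L -0.0141 0.0125 z 0.071 139
0.0 [ 0.507 
[... 445 characters left out ...]
 163
0.072 [ 0.524 -0.028] L -0.013 0.0105 z 0.0681 140
0.08 [ 0.525 -0.02 ] L -0.0128 0.0108 z 0.0685 144
0.088 [ 0.527 -0.012] L -0.0064 0.0045 z 0.0629 72
0.096 [ 0.529 -0.004] L -0.0127 0.0107 z 0.0687 95
0.104 [0.531 0.004] L -0.0565 0.0539 z 0.1132 896
0.112 [0.533 0.011] L -0.0561 0.0541 z 0.0373 33
0.12 [0.535 0.019] L -0.0594 0.0596 z 0.0891 111
0.128 [0.536 0.027] L -0.0597 0.0598 z 0.0893 202
0.136 [0.538 0.035] L -0.0599 0.06 z 0.0901 308
0.144 [0.54  0.043] L -0.0598 0.06 z 0.0896 316
0.152 [0.542 0.05 ] L -0.0599 0.0593 z 0.0901 600
ball [ 0.63625239 -0.01382914  0.25206558] 0.013576283373861457 1106 0.2672600853202728
ball in axis frame 0.11138794814856205 -0.10651868621137475
```

Call:
carry_out([
  [[6, 0, -5, -3, 0, 0, -1.9], [6, 0, -9, -7, 0, 0, -1.9], [6, 0, -13, -11, 0, 0, -1.9], [6, 0, -17, -16, 0, 0, -1.9], [6, 0, -18.1, -21, 0, 0, -1.9], [6, 0, -18.1, -26, 0, 0, -1.9], [6, 0, -18.1, -28, 0, 0, -1.9], [6, 0, -18.1, -28, 0, 0, -1.9]],
])

```text
time_s: 4.88
ee_pos: [0.4797, -0.2194, 0.1405]
orientation: [180.0, 0.1, -13.5]
force: [0.5, -0.7, -0.2]
finger_gap: 0.704
```

Run:
```python
from h import *
s=manip.read_state(); print(s['time_s'],s['ee_pos'],s['orientation'],s['force'])
c=shot('wrist','wrist2.png')
for l in ['barrel_mouth','knob_grip']:
    for d in manip.pinpoint(l,'wrist')[:1]:
            rc=d['pixel']; print(l,d['conf'],rc,at_z(c,rc,.055).round(4))
```

```text
4.875 [ 0.47965657 -0.21940879  0.14050191] [ 1.79980665e+02  9.85680713e-02 -1.34630726e+01] [ 0.52982543 -0.74879927 -0.18041805]
barrel_mouth 0.57 [174.1, 317.1] [ 0.4888 -0.1797  0.055 ]
knob_grip 0.84 [243.7, 319.3] [ 0.4809 -0.2183  0.055 ]
```

View pics/wrist2.png

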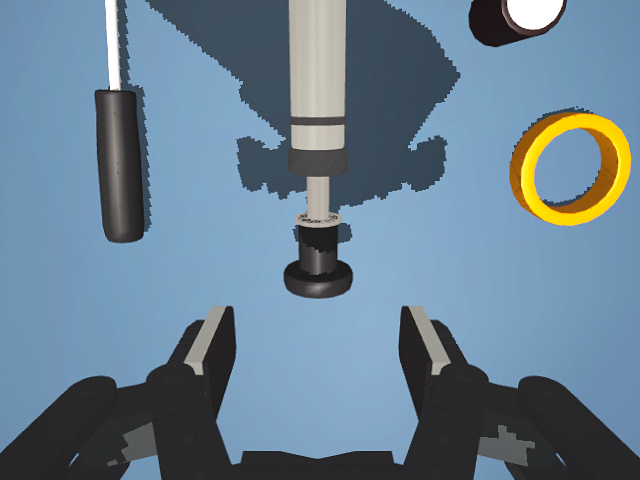

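The view shows the knob waist at about (250,319), centred between the fingers and clear on both sides. I'll descend and grip.

Call:
carry_out([
  [[6, 0.1, 0.1, -5, 0, 0, 0], [6, 0.1, 0.1, -8, 0, 0, 0], [6, 0.1, 0.1, -10.4, 0, 0, 0], [6, 0.1, 0.1, -10.4, 0, 0, 0], [1.5, 0.1, 0.1, -10.4, 0, 0, 0], [1.5, 0.1, 0.1, -10.4, 0, 0, 0], [1.5, 0.1, 0.1, -10.4, 0, 0, 0], [1.5, 0.1, 0.1, -10.4, 0, 0, 0], [1.5, 0.1, 0.1, -10.4, 0, 0, 0]],
], squeeze=40)

```text
time_s: 6.15
ee_pos: [0.4814, -0.2189, 0.0373]
orientation: [180.0, -0.1, -13.5]
force: [0.6, -0.3, 2.2]
finger_gap: 0.24
```

Call:
carry_out([
  [[1.5, 0.12, 0.5, 0, 0, 0, 0], [1.5, 0.23, 1.0, 0, 0, 0, 0], [1.5, 0.35, 1.5, 0, 0, 0, 0], [1.5, 0.35, 1.5, 0, 0, 0, 0]],
])

```text
time_s: 6.65
ee_pos: [0.4839, -0.2073, 0.0375]
orientation: [179.7, -0.1, -13.6]
force: [-2.8, -8.7, 4.3]
finger_gap: 0.243
```

Call:
carry_out([
  [[1.5, 0.09, 0.4, 0, 0, 0, 0], [1.5, 0.14, 0.6, 0, 0, 0, 0], [1.5, 0.14, 0.6, 0, 0, 0, 0]],
])

```text
time_s: 7.02
ee_pos: [0.4852, -0.2019, 0.0376]
orientation: [179.7, -0.1, -13.7]
force: [-2.0, -9.3, 5.0]
finger_gap: 0.242
```

Call:
carry_out([
  [[1.5, 0.07, 0.3, 0, 0, 0, 0], [1.5, 0.12, 0.5, 0, 0, 0, 0], [1.5, 0.12, 0.5, 0, 0, 0, 0]],
])

```text
time_s: 7.4
ee_pos: [0.4856, -0.2001, 0.0377]
orientation: [179.4, -0.2, -13.8]
force: [-3.9, -17.4, 3.1]
finger_gap: 0.242
```

Run:
```python
from h import *
c=shot('top','top3.png'); P,r,q=pts(c)
a=np.load('ax.npy');o,u=a[:2],a[2:];n=np.array([-u[1],u[0]])
S=(P[:,:2]-o)@u; L=(P[:,:2]-o)@n
k=(abs(L)<.05)&(P[:,2]>.10)&(P[:,2]<.118)&(S>.08)&(S<.16); print('panel top',np.percentile(S[k],[2,10,50,90,98]),k.sum())
k=(abs(abs(L)-.0625)<.006)&(P[:,2]>.08)&(P[:,2]<.094)&(S<.2); print('walls start',np.percentile(S[k],[1,3,5]),k.sum())
for cam in ['top','side']:
  if cam=='side': c=shot(cam)
  for d in manip.pinpoint('module_front',cam)[:1]:
    p=at_z(c,d['pixel'],.059);print(cam,d['conf'],p,(p[:2]-o)@u)
im=cv2.imread('pics/top3.png')[190:320,210:430]; cv2.imwrite('pics/top3c.png',cv2.resize(im,None,fx=3.6,fy=3.6))
```

```text
panel top [0.12022486 0.12045332 0.12257709 0.12477742 0.12520984] 81
walls start [-0.69455756 -0.63471755 -0.63185895] 287
top 0.66 [ 0.45926243 -0.52860315  0.059     ] -0.4303662063849708
side 0.94 [0.54310169 0.0168281  0.059     ] 0.1196648473230455
```

View pics/top3c.png

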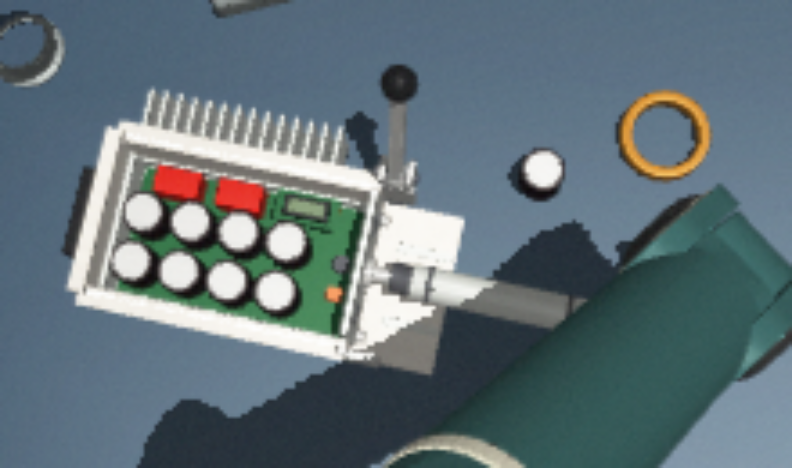

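The panel is now flush with the wall ends in the picture, and the force is climbing. One more small push and hold to confirm it is on the stop.

Call:
carry_out([
  [[1.5, 0.06, 0.25, 0, 0, 0, 0], [1.5, 0.06, 0.25, 0, 0, 0, 0], [1.5, 0.06, 0.25, 0, 0, 0, 0]],
])

```text
time_s: 7.98
ee_pos: [0.4856, -0.2, 0.0377]
orientation: [179.2, -0.3, -13.9]
force: [-5.5, -22.0, 1.9]
finger_gap: 0.244
```

Firmly on the stop: +5 N with no motion. I'll relax the push, release and rise.

Call:
carry_out([
  [[1.5, -0.13, -0.53, 0, 0, 0, 0], [1.5, -0.13, -0.53, 0, 0, 0, 0], [6, -0.13, -0.53, 0, 0, 0, 0], [6, -0.13, -0.53, 0, 0, 0, 0], [6, -0.13, -0.53, 0, 0, 0, 0], [6, -0.13, -0.53, 5, 0, 0, 0], [6, -0.13, -0.53, 11, 0, 0, 0], [6, 0.5, -0.53, 17, 0, 0, 10], [6, 1, -0.53, 23, 0, 0, 20], [6, 2, -0.53, 29, 0, 0, 30], [6, 3, -0.53, 33, 0, 0, 40], [6, 4, -0.53, 33, 0, 0, 50]],
])

```text
time_s: 9.48
ee_pos: [0.5292, -0.1956, 0.3706]
orientation: [179.8, -0.3, 36.9]
force: [0.5, -0.1, -1.1]
finger_gap: 0.701
```

Call:
carry_out([
  [[6, 2, 3, 0, 0, 0, 10], [6, 4, 7, 0, 0, 0, 20], [6, 6, 11, 0, 0, 0, 30], [6, 9, 15, -2, 0, 0, 40], [6, 10.7, 18.2, -4, 0, 0, 40], [6, 10.7, 18.2, -4, 0, 0, 40], [6, 10.7, 18.2, -4, 0, 0, 40]],
])

```text
time_s: 10.35
ee_pos: [0.6343, -0.014, 0.3269]
orientation: [-180.0, 0.0, 76.5]
force: [0.5, -0.4, 0.5]
finger_gap: 0.706
```

Run:
```python
from h import *
s=manip.read_state(); print(s['time_s'],s['ee_pos'],s['orientation'],s['force'])
c=shot('wrist','wrist4.png'); P,r,q=pts(c)
a=np.load('ax.npy');o,u=a[:2],a[2:];n=np.array([-u[1],u[0]])
for d in manip.pinpoint('bar_ball','wrist')[:1]: print(d, at_z(c,d['pixel'],.254))
S=(P[:,:2]-o)@u; L=(P[:,:2]-o)@n
k=np.linalg.norm(P-np.array([.636,-.014,.254]),axis=1)<.022
Q=P[k]; A=np.c_[2*Q,np.ones(len(Q))]; x=np.linalg.lstsq(A,(Q**2).sum(1),rcond=None)[0]; print('ball',x[:3],np.sqrt(x[3]+x[:3]@x[:3]),k.sum(),Q[:,2].max())
print('ball axis frame',(x[:2]-o)@u,(x[:2]-o)@n)
k=(abs(L)<.05)&(P[:,2]>.105)&(P[:,2]<.118)&(S>.08)&(S<.16); print('panel top',np.percentile(S[k],[2,10,50,90,98]) if k.sum() else 0,k.sum())
```

```text
10.35 [ 0.63426875 -0.01397428  0.32685567] [-1.79980931e+02  4.99109469e-02  7.65011864e+01] [ 0.5212181  -0.4302609   0.52107691]
{'pixel': [258.7, 315.9], 'conf': 0.79} [ 0.63657172 -0.01505     0.254     ]
ball [ 0.63651019 -0.0141137   0.25050754] 0.014910543124350672 1799 0.26762046030540876
ball axis frame 0.11117074567822836 -0.10683531873798198
panel top [0.12090347 0.12122197 0.12329089 0.1254016  0.1257834 ] 858
```

View pics/wrist4.png

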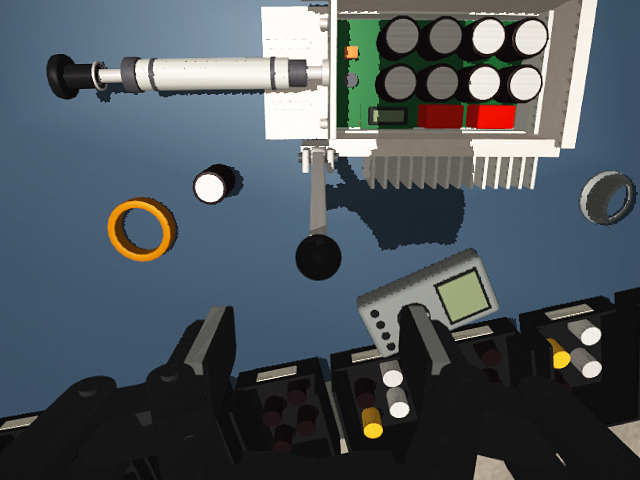

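The ball is at (258,316), centred; the bar points away from the bay. I'll descend and pinch it.

Call:
carry_out([
  [[6, 0.2, 0, -4, 0, 0, 0], [6, 0.2, 0, -7, 0, 0, 0], [6, 0.2, 0, -9.2, 0, 0, 0], [6, 0.2, 0, -9.2, 0, 0, 0], [1.5, 0.2, 0, -9.2, 0, 0, 0], [1.5, 0.2, 0, -9.2, 0, 0, 0], [1.5, 0.2, 0, -9.2, 0, 0, 0], [1.5, 0.2, 0, -9.2, 0, 0, 0]],
], squeeze=25)

```text
time_s: 11.45
ee_pos: [0.6375, -0.0141, 0.2366]
orientation: [179.8, -0.0, 76.5]
force: [-0.6, -2.0, 5.3]
finger_gap: 0.273
```

Run:
```python
from h import *
s=manip.read_state(); print(s['time_s'],s['ee_pos'],s['orientation'],s['force'],s['finger_gap']*8.54)
a=np.load('ax.npy');u=a[2:];n=np.array([-u[1],u[0]])
t0=np.pi/2+np.arcsin(.0338/.162)
for i in range(0,25):
    t=t0*(1-i/24); dy=.162*(np.cos(t)-np.cos(t0)); dz=.162*(np.sin(t)-np.sin(t0))
    print(i,round(t,2),(100*dy*n).round(2),round(100*dz,2))
```

```text
11.45 [ 0.63751976 -0.01412875  0.23656458] [ 1.79820917e+02 -1.39036921e-02  7.64994324e+01] [-0.64125958 -2.03894871  5.33164594] 2.3340473948410088
0 1.78 [-0.  0.] 0.0
1 1.71 [-1.15  0.27] 0.21
2 1.63 [-2.32  0.55] 0.33
3 1.56 [-3.48  0.83] 0.36
4 1.48 [-4.65  1.11] 0.3
5 1.41 [-5.81  1.38] 0.15
6 1.34 [-6.96  1.65] -0.09
7 1.26 [-8.09  1.92] -0.41
8 1.19 [-9.19  2.18] -0.82
9 1.11 [-10.25   2.44] -1.31
10 1.04 [-11.28   2.68] -1.88
11 0.96 [-12.27   2.92] -2.53
12 0.89 [-13.2    3.14] -3.25
13 0.82 [-14.08   3.35] -4.04
14 0.74 [-14.9    3.54] -4.9
15 0.67 [-15.66   3.72] -5.81
16 0.59 [-16.35   3.89] -6.78
17 0.52 [-16.97   4.04] -7.8
18 0.45 [-17.51   4.16] -8.87
19 0.37 [-17.98   4.27] -9.97
20 0.3 [-18.36   4.37] -11.11
21 0.22 [-18.66   4.44] -12.27
22 0.15 [-18.88   4.49] -13.45
23 0.07 [-19.01   4.52] -14.64
24 0.0 [-19.05   4.53] -15.84
```

Gap 2.33 cm, so the ball is held. I'll lead it round the arc in two calls.

Call:
carry_out([
  [[1.5, -1.15, 0.27, 0.21, 0, 0, 0], [1.5, -2.32, 0.55, 0.33, 0, 0, 0], [1.5, -3.48, 0.83, 0.36, 0, 0, 0], [1.5, -4.65, 1.11, 0.3, 0, 0, 0], [1.5, -5.81, 1.38, 0.15, 0, 0, 0], [1.5, -6.96, 1.65, -0.09, 0, 0, 0], [1.5, -8.09, 1.92, -0.41, 0, 0, 0], [1.5, -9.19, 2.18, -0.82, 0, 0, 0], [1.5, -10.25, 2.44, -1.31, 0, 0, 0], [1.5, -11.28, 2.68, -1.88, 0, 0, 0], [1.5, -12.27, 2.92, -2.53, 0, 0, 0], [1.5, -13.2, 3.14, -3.25, 0, 0, 0]],
])

```text
time_s: 12.95
ee_pos: [0.5031, 0.0177, 0.2014]
orientation: [-179.9, 0.1, 76.5]
force: [0.3, -5.8, 0.2]
finger_gap: 0.273
```

Run:
```python
from h import *
s=manip.read_state(); print(s['time_s'],s['ee_pos'],s['orientation'],s['force'],s['finger_gap']*8.54)
c=shot('side','side5.png')
im=cv2.imread('pics/side5.png')[140:330,220:420]; cv2.imwrite('pics/side5c.png',cv2.resize(im,None,fx=3,fy=3))
```

```text
12.95 [0.50305113 0.01767444 0.20140694] [-1.79908988e+02  6.97345873e-02  7.65121422e+01] [ 0.26276299 -5.79993557  0.1753239 ] 2.3339401317225685
```

View pics/side5c.png

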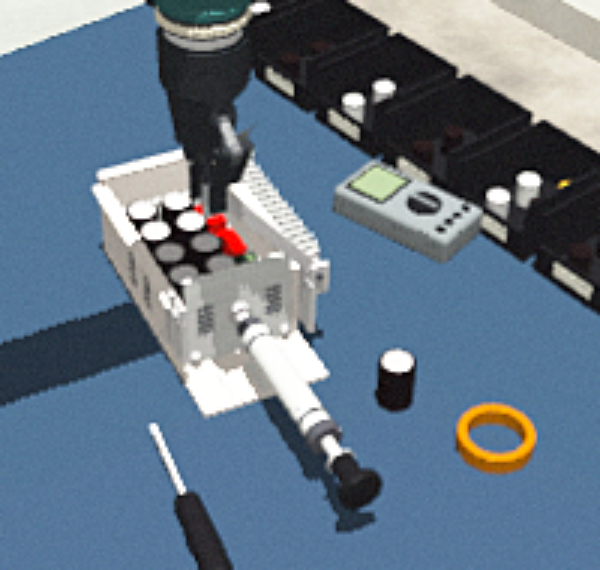

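The side crop doesn't clearly show the bar. I'll check with the other cameras.

Run:
```python
from h import *
c=shot('wrist','wrist5.png'); c=shot('top','top5.png')
im=cv2.imread('pics/top5.png')[190:320,210:430]; cv2.imwrite('pics/top5c.png',cv2.resize(im,None,fx=3.6,fy=3.6))
```

```text
(no output)
```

View pics/wrist5.png

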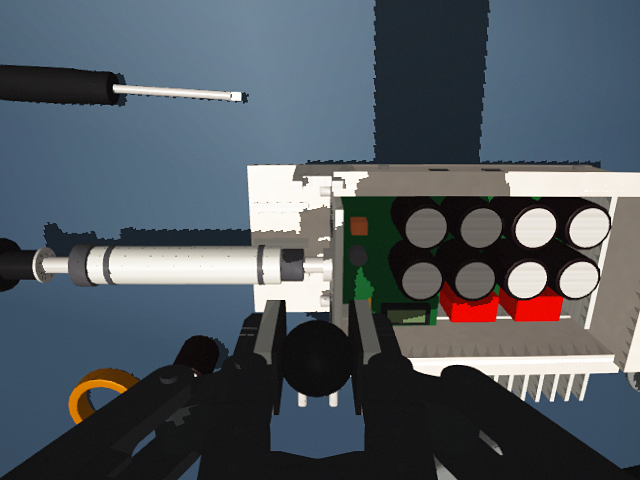

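View pics/top5c.png

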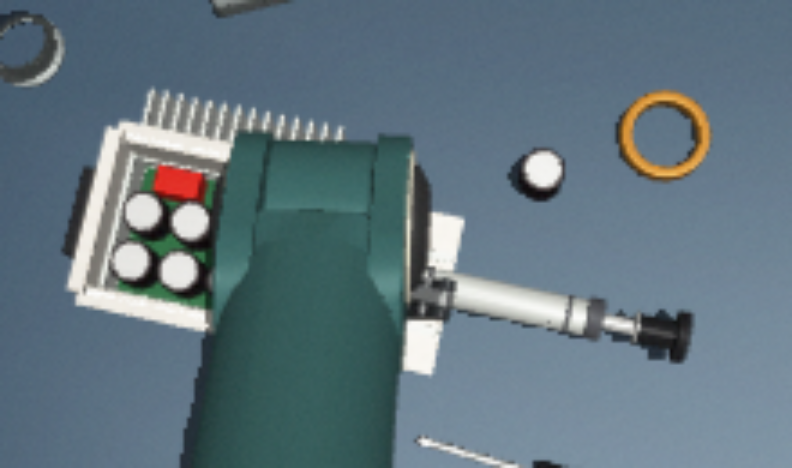

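The wrist view shows the ball between the pads at (358,317). The bar is foreshortened below it. I'll continue down.

Call:
carry_out([
  [[1.5, -0.88, 0.21, -0.79, 0, 0, 0], [1.5, -1.7, 0.4, -1.65, 0, 0, 0], [1.5, -2.46, 0.58, -2.56, 0, 0, 0], [1.5, -3.15, 0.75, -3.53, 0, 0, 0], [1.5, -3.77, 0.9, -4.55, 0, 0, 0], [1.5, -4.31, 1.02, -5.62, 0, 0, 0], [1.5, -4.78, 1.13, -6.72, 0, 0, 0], [1.5, -5.16, 1.23, -7.86, 0, 0, 0], [1.5, -5.46, 1.3, -9.02, 0, 0, 0], [1.5, -5.68, 1.35, -10.2, 0, 0, 0], [1.5, -5.81, 1.38, -11.39, 0, 0, 0], [1.5, -5.85, 1.39, -12.6, 0, 0, 0]],
])

```text
time_s: 14.6
ee_pos: [0.4438, 0.0317, 0.0751]
orientation: [-179.8, 0.1, 76.5]
force: [-1.9, -4.9, 1.3]
finger_gap: 0.27
```

Call:
carry_out([
  [[1.5, 0, 0, 0, 0, 0, 0], [1.5, 0, 0, -0.3, 0, 0, 0], [1.5, 0, 0, -0.3, 0, 0, 0]],
])

```text
time_s: 14.98
ee_pos: [0.4438, 0.0317, 0.0728]
orientation: [-179.8, 0.1, 76.5]
force: [-4.1, -5.6, 7.4]
finger_gap: 0.274
```

Run:
```python
from h import *
s=manip.read_state(); print(s['time_s'],s['ee_pos'],s['orientation'],s['force'],s['finger_gap']*8.54)
c=shot('wrist','wrist6.png')
c=shot('side','side6.png')
im=cv2.imread('pics/side6.png')[140:330,220:420]; cv2.imwrite('pics/side6c.png',cv2.resize(im,None,fx=3,fy=3))
```

```text
14.975 [0.44375488 0.0316825  0.07282036] [-1.79765152e+02  5.94734244e-02  7.64820590e+01] [-4.1254713  -5.60603564  7.416219  ] 2.3364841253995854
```

View pics/side6c.png

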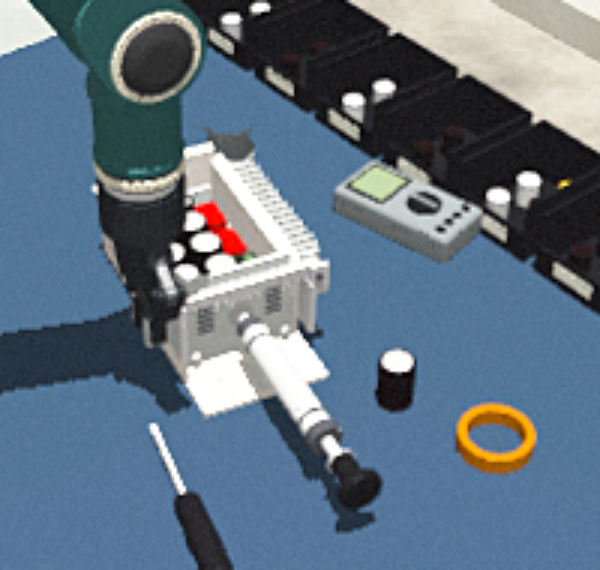

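View pics/wrist6.png

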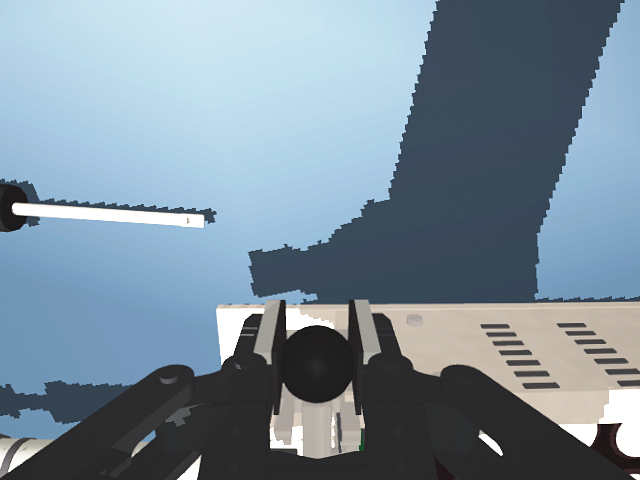

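Call:
carry_out([
  [[1.5, 0, 0, -0.3, 0, 0, 0], [1.5, 0, 0, -0.3, 0, 0, 0]],
])

```text
time_s: 15.32
ee_pos: [0.4443, 0.0316, 0.0708]
orientation: [-179.8, 0.0, 76.5]
force: [-6.0, -7.2, 18.7]
finger_gap: 0.274
```

Call:
carry_out([
  [[1.5, 0, 0, 0.7, 0, 0, 0], [1.5, 0, 0, 0.7, 0, 0, 0], [5, 0, 0, 0.7, 0, 0, 0], [5, 0, 0, 0.7, 0, 0, 0], [5, 0, 0, 0.7, 0, 0, 0], [5, 0, 0, 4, 0, 0, 0], [5, 0, 0, 9, 0, 0, 0], [5, 0, 0, 15, 0, 0, 0], [5, 0, 0, 21, 0, 0, 0], [5, 0, 0, 21, 0, 0, 0]],
])

```text
time_s: 16.58
ee_pos: [0.4487, 0.0327, 0.2848]
orientation: [179.5, -0.3, 76.6]
force: [-0.4, -0.1, -0.2]
finger_gap: 0.587
```

Run:
```python
from h import *
s=manip.read_state(); print(s['time_s'],s['ee_pos'],s['orientation'],s['force'],s['finger_gap']*8.54)
c=shot('wrist','wrist7.png'); P,r,q=pts(c)
a=np.load('ax.npy');o,u=a[:2],a[2:];n=np.array([-u[1],u[0]])
S=(P[:,:2]-o)@u-.121; L=(P[:,:2]-o)@n+.001
for y in np.arange(-.1,.111,.01):
    k=(abs(S+.010)<.004)&(abs(L-y)<.005)&(P[:,2]>.05)
    if k.sum(): print(round(y,3),np.percentile(P[k,2],[50,95]).round(4),k.sum())
k=(abs(L)<.05)&(P[:,2]>.107)&(P[:,2]<.118)&(abs(S)<.05); print('panel top',np.percentile(S[k],[2,10,50]) if k.sum() else 0,k.sum())
c=shot('side','side7.png')
im=cv2.imread('pics/side7.png')[140:330,220:420]; cv2.imwrite('pics/side7c.png',cv2.resize(im,None,fx=3,fy=3))
```

```text
16.575 [0.44867673 0.03265455 0.28482086] [179.54511703  -0.3479001   76.55835225] [-0.42285896 -0.08967631 -0.21965877] 5.0103528215383415
-0.08 [0.1027 0.1041] 17
-0.07 [0.1031 0.1045] 90
-0.06 [0.1023 0.1034] 84
-0.05 [0.1026 0.1036] 85
-0.04 [0.1029 0.104 ] 86
-0.03 [0.1036 0.1045] 88
-0.02 [0.1039 0.1049] 88
-0.01 [0.1044 0.1055] 91
-0.0 [0.1046 0.1056] 96
0.01 [0.105  0.1062] 98
0.02 [0.1052 0.1068] 105
0.03 [0.1058 0.107 ] 113
0.04 [0.1061 0.1071] 116
0.05 [0.1063 0.1074] 112
0.06 [0.1066 0.1078] 121
0.07 [0.107 0.108] 119
0.08 [0.1085 0.1121] 110
0.09 [0.1125 0.1137] 128
0.1 [0.3623 0.3653] 1068
panel top [-1.06129770e-02 -3.07958430e-05  2.14923528e-03] 721
```

View pics/side7c.png

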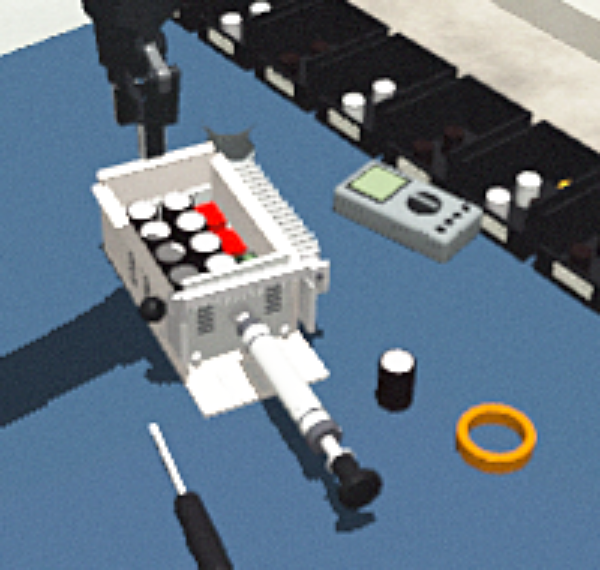

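View pics/wrist7.png

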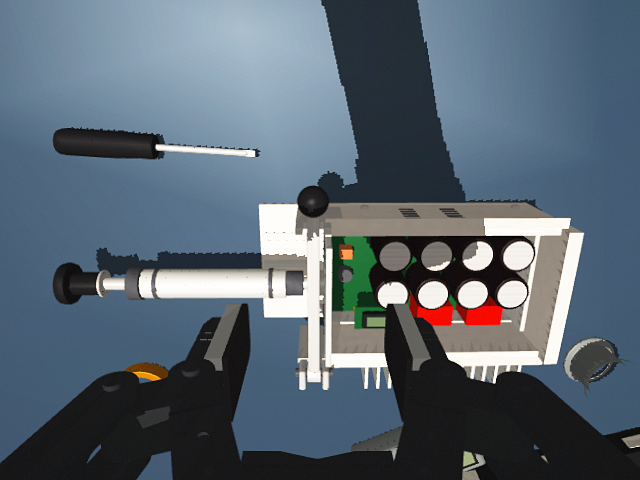

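The bar lies across the panel, but its top rises about 4 mm from hinge to ball (about 0.035 rad), perhaps lifted when I let go. I'll check against the panel's own slope and locate the ball so I can press it down.

Run:
```python
from h import *
c=shot('wrist'); P,r,q=pts(c); print(manip.read_state()['ee_pos'])
a=np.load('ax.npy');o,u=a[:2],a[2:];n=np.array([-u[1],u[0]])
S=(P[:,:2]-o)@u-.121; L=(P[:,:2]-o)@n+.001
for y in np.arange(-.05,.051,.02):
    k=(abs(S-.002)<.003)&(abs(L-y)<.005)&(P[:,2]>.10)&(P[:,2]<.12)
    if k.sum(): print('panel',round(y,3),np.percentile(P[k,2],[50,95]).round(4),k.sum())
m=(np.hypot(S+.01,L-.09)<.02)&(P[:,2]>.09)&(P[:,2]<.13)
Q=P[m]; A=np.c_[2*Q,np.ones(len(Q))]; x=np.linalg.lstsq(A,(Q**2).sum(1),rcond=None)[0]; print('ball',x[:3],np.sqrt(x[3]+x[:3]@x[:3]),Q[:,2].max())
for d in manip.pinpoint('bar_ball','wrist')[:1]: print(d,at_z(c,d['pixel'],.097))
```

```text
[0.44524435 0.03215462 0.27961064]
panel -0.05 [0.1108 0.1117] 58
panel -0.03 [0.1106 0.112 ] 59
panel -0.01 [0.1108 0.1122] 73
panel 0.01 [0.1109 0.1122] 81
panel 0.03 [0.111  0.1119] 72
panel 0.05 [0.1107 0.1121] 92
ball [0.44869931 0.03012789 0.09933824] 0.014042718143888988 0.11409278086654934
{'pixel': [208.4, 313.8], 'conf': 0.76} [0.44800892 0.02967455 0.097     ]
```

The panel reads level, so the bar really is about 0.034 rad up: inside the limit, but not resting. I'll press the ball down with shut fingers.

Call:
carry_out([
  [[0, 0.2, -0.2, -3, 0, 0, 0], [0, 0.2, -0.2, -6, 0, 0, 0], [0, 0.2, -0.2, -10, 0, 0, 0], [0, 0.2, -0.2, -13, 0, 0, 0], [0, 0.2, -0.2, -15, 0, 0, 0], [0, 0.2, -0.2, -15, 0, 0, 0], [0, 0.2, -0.2, -15, 0, 0, 0], [0, 0.2, -0.2, -16.4, 0, 0, 0], [0, 0.2, -0.2, -17, 0, 0, 0], [0, 0.2, -0.2, -17.3, 0, 0, 0], [0, 0.2, -0.2, -17.3, 0, 0, 0]],
])

```text
time_s: 18.15
ee_pos: [0.4478, 0.03, 0.1074]
orientation: [-180.0, -0.0, 76.5]
force: [-1.7, -0.1, 1.2]
finger_gap: -0.003
```

Call:
carry_out([
  [[0, 0, 0, -0.3, 0, 0, 0], [0, 0, 0, -0.3, 0, 0, 0]],
])

```text
time_s: 18.4
ee_pos: [0.448, 0.0301, 0.1063]
orientation: [-179.9, -0.1, 76.5]
force: [-8.9, -0.2, 27.5]
finger_gap: 0.001
```

Bottomed at 27 N. I'll lift off and go back over the knob.

Call:
carry_out([
  [[0, 0, 0, 4, 0, 0, 0], [2, 0, 0, 9, 0, 0, 0], [4, 0.5, -3, 12, 0, 0, -10], [6, 1, -7, 12, 0, 0, -20], [6, 1.5, -11, 12, 0, 0, -30], [6, 2, -15, 12, 0, 0, -40], [6, 3, -19, 12, 0, 0, -50], [6, 3.7, -23, 10, 0, 0, -60], [6, 3.7, -23, 7, 0, 0, -70], [6, 3.7, -23, 5, 0, 0, -80], [6, 3.7, -23, 4, 0, 0, -90], [6, 3.7, -23, 4, 0, 0, -90]],
])

```text
time_s: 19.9
ee_pos: [0.4846, -0.2, 0.1436]
orientation: [179.9, 0.1, -13.4]
force: [0.6, -0.4, 1.2]
finger_gap: 0.702
```

Run:
```python
from h import *
s=manip.read_state(); print(s['time_s'],s['ee_pos'],s['orientation'],s['force'])
c=shot('wrist','wrist8.png'); P,r,q=pts(c)
a=np.load('ax.npy');o,u=a[:2],a[2:];n=np.array([-u[1],u[0]])
for l in ['barrel_mouth','knob_grip']:
    for d in manip.pinpoint(l,'wrist')[:1]:
            rc=d['pixel']; p=at_z(c,rc,.055); print(l,d['conf'],rc,p.round(4),(p[:2]-o)@u-.121)
c=shot('top','top8.png'); 
c=shot('side','side8.png')
im=cv2.imread('pics/side8.png')[140:330,220:420]; cv2.imwrite('pics/side8c.png',cv2.resize(im,None,fx=3,fy=3))
```

```text
19.9 [ 0.48456125 -0.19995278  0.14362723] [ 1.79936092e+02  1.01684665e-01 -1.33639598e+01] [ 0.558465   -0.42649056  1.20859154]
barrel_mouth 0.73 [173.2, 315.2] [ 0.4926 -0.1601  0.055 ] -0.1851776724370453
knob_grip 0.89 [241.8, 320.5] [ 0.4864 -0.199   0.055 ] -0.22442321928601755
```

View pics/wrist8.png

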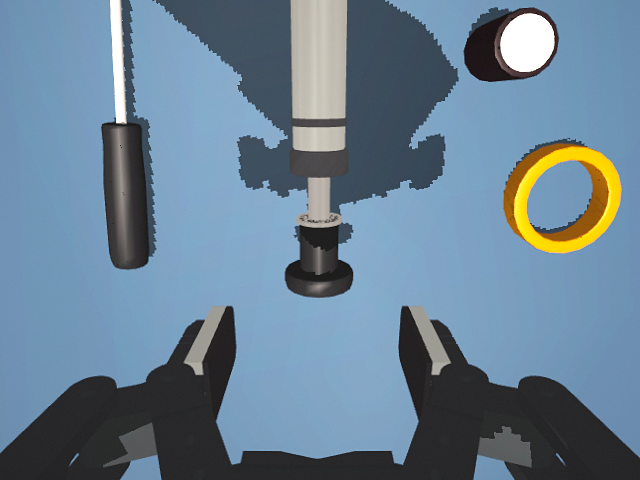

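View pics/side8c.png

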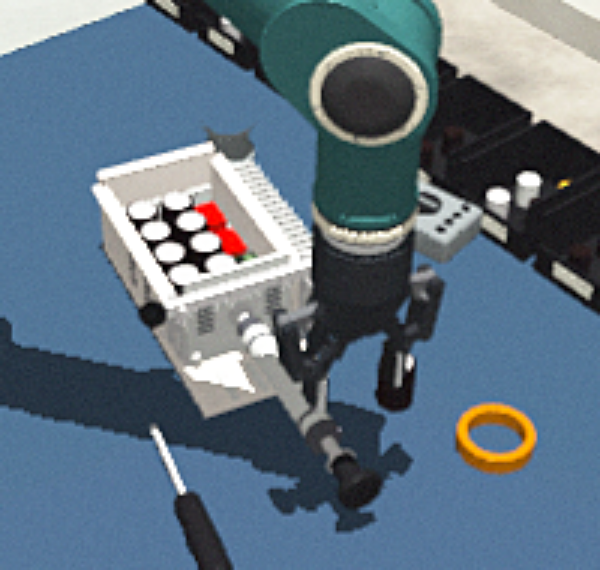

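The knob waist is at (242,320), centred. Mouth x is -185 mm, so the module is home. I'll descend and grip.

Call:
carry_out([
  [[6, 0.1, 0, -5, 0, 0, 0], [6, 0.1, 0, -8, 0, 0, 0], [6, 0.1, 0, -10.6, 0, 0, 0], [6, 0.1, 0, -10.6, 0, 0, 0], [1.5, 0.1, 0, -10.6, 0, 0, 0], [1.5, 0.1, 0, -10.6, 0, 0, 0], [1.5, 0.1, 0, -10.6, 0, 0, 0], [1.5, 0.1, 0, -10.6, 0, 0, 0], [1.5, 0.1, 0, -10.6, 0, 0, 0]],
], squeeze=60)

```text
time_s: 21.28
ee_pos: [0.4865, -0.2005, 0.0388]
orientation: [180.0, -0.1, -13.5]
force: [-0.7, -1.2, 2.7]
finger_gap: 0.235
```

Call:
carry_out([
  [[1.5, -0.12, -0.49, 0, 0, 0, 0], [1.5, -0.23, -0.97, 0, 0, 0, 0], [1.5, -0.35, -1.46, 0, 0, 0, 0], [1.5, -0.46, -1.95, 0, 0, 0, 0], [1.5, -0.58, -2.43, 0, 0, 0, 0], [1.5, -0.69, -2.92, 0, 0, 0, 0], [1.5, -0.81, -3.4, 0, 0, 0, 0], [1.5, -0.93, -3.89, 0, 0, 0, 0], [1.5, -1.04, -4.38, 0, 0, 0, 0], [1.5, -1.04, -4.38, 0, 0, 0, 0]],
])

```text
time_s: 22.52
ee_pos: [0.4755, -0.2419, 0.0379]
orientation: [-179.8, 0.1, -13.4]
force: [2.0, 7.9, 2.3]
finger_gap: 0.228
```

```bash
cat > m.py <<'E'
from h import *
import sys
t=sys.argv[1]
s=manip.read_state(); print(s['time_s'],s['ee_pos'],s['orientation'],s['force'],s['finger_gap']*8.54)
c=shot('wrist',f'wrist{t}.png'); P,r,q=pts(c)
a=np.load('ax.npy');o,u=a[:2],a[2:];n=np.array([-u[1],u[0]])
for l in ['barrel_mouth','knob_grip']:
    for d in manip.pinpoint(l,'wrist')[:1]:
            rc=d['pixel']; p=at_z(c,rc,.055); print(l,d['conf'],rc,p.round(4),(p[:2]-o)@u-.121)
print('tcp S',(s['ee_pos'][:2]-o)@u-.121)
S=(P[:,:2]-o)@u-.121; L=(P[:,:2]-o)@n+.001
# end-cap mouth edge from depth
k=(abs(L)<.006)&(P[:,2]>.066)&(P[:,2]<.08)&(S<-.12)&(S>-.23); print('cap top edge S', np.percentile(S[k],[1,3]) if k.sum() else 0)
c=shot('side',f'side{t}.png')
im=cv2.imread(f'pics/side{t}.png')[140:330,220:420]; cv2.imwrite(f'pics/side{t}c.png',cv2.resize(im,None,fx=3,fy=3))
E
python3 m.py 9
```

```text
22.525 [ 0.4754621  -0.24188596  0.03793902] [-1.79790630e+02  1.18443716e-01 -1.34381364e+01] [2.00026914 7.8524539  2.31025748] 1.9444051301269032
barrel_mouth 0.69 [100.5, 315.5] [ 0.4931 -0.165   0.055 ] -0.1897508457408344
knob_grip 0.63 [341.0, 317.0] [ 0.4757 -0.24    0.055 ] -0.266751628840479
tcp S -0.26867876625133646
cap top edge S [-0.18936029 -0.18888149]
```

View pics/wrist9.png

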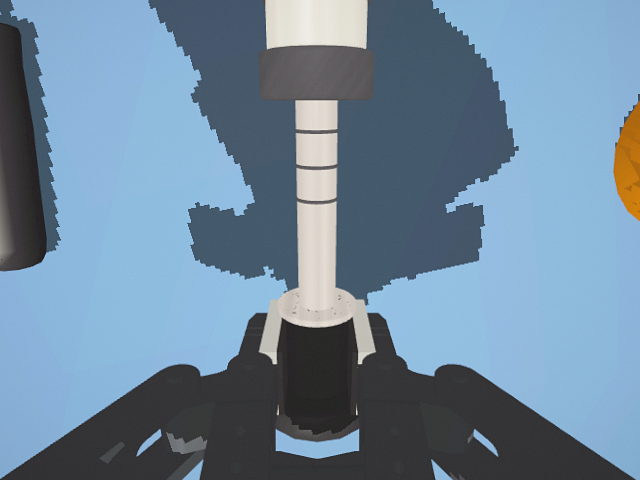

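View pics/side9c.png

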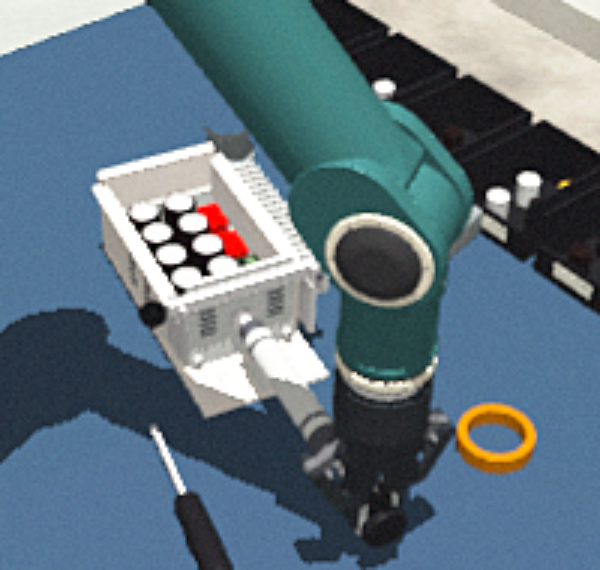

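The rod is at about 37 mm. The module has come 4.6 mm forward onto the bar, as expected. I need about 23 mm more.

Call:
carry_out([
  [[1.5, -0.12, -0.5, 0, 0, 0, 0], [1.5, -0.23, -1.0, 0, 0, 0, 0], [1.5, -0.35, -1.5, 0, 0, 0, 0], [1.5, -0.46, -1.95, 0, 0, 0, 0], [1.5, -0.54, -2.25, 0, 0, 0, 0], [1.5, -0.56, -2.33, 0, 0, 0, 0], [1.5, -0.56, -2.33, 0, 0, 0, 0], [1.5, -0.56, -2.33, 0, 0, 0, 0]],
])

```text
time_s: 23.72
ee_pos: [0.4706, -0.2629, 0.0377]
orientation: [-179.6, 0.2, -13.4]
force: [3.9, 11.8, 1.2]
finger_gap: 0.238
```

```bash
python3 m.py 10
```

```text
23.725 [ 0.47058355 -0.26288366  0.03766465] [-1.79608725e+02  1.53389614e-01 -1.33584544e+01] [ 3.86678921 11.83033817  1.17870667] 2.031884085154036
barrel_mouth 0.97 [14.1, 317.8] [ 0.4939 -0.1644  0.055 ] -0.1890623122997829
knob_grip 0.95 [339.0, 318.6] [ 0.4716 -0.2602  0.055 ] -0.2874320029338365
tcp S -0.2902354584606155
cap top edge S [-0.1898351  -0.18977134]
```

View pics/wrist10.png

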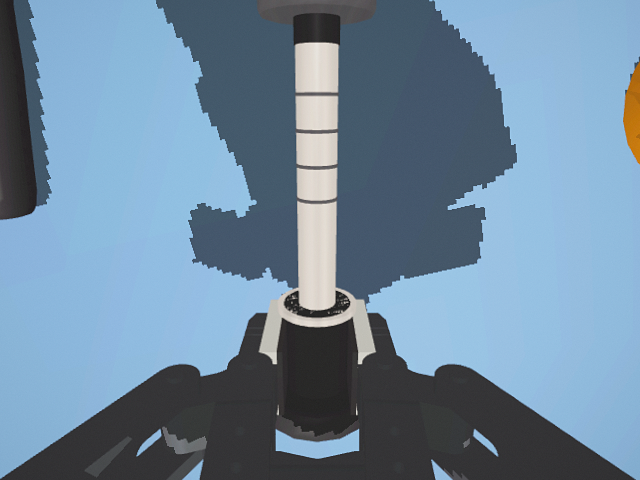

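View pics/side10c.png

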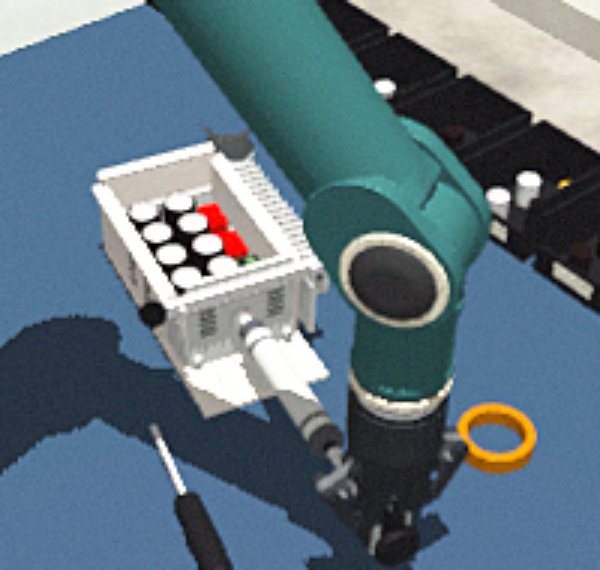

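The black band's lower half stands just outside the mouth (rows 18–43). Pose gives 59 mm, points 58 mm and force 59 mm. I'll let it settle and recheck steadiness, the bar and the bystanders.

Call:
carry_out([
  [[1.5, 0, 0, 0, 0, 0, 0], [1.5, 0, 0, 0, 0, 0, 0], [1.5, 0, 0, 0, 0, 0, 0], [1.5, 0, 0, 0, 0, 0, 0]],
])

```text
time_s: 24.42
ee_pos: [0.4706, -0.2629, 0.0377]
orientation: [-179.6, 0.2, -13.4]
force: [4.1, 11.6, 1.6]
finger_gap: 0.232
```

Run:
```python
from h import *
a=np.load('ax.npy');o,u=a[:2],a[2:];n=np.array([-u[1],u[0]])
for i in range(2):
    s=manip.read_state(); print(s['time_s'],s['ee_pos'],s['force'],abs(s['qvel']).max(),s['finger_gap']*8.54)
    c=shot('side')
for l,z in [('bar_ball',.095),('capacitor_mid',.025),('screwdriver',0),('tape_roll',0)]:
    for d in manip.pinpoint(l,'side')[:1]:
        p=at_z(c,d['pixel'],z); print(l,d['conf'],np.round(d['pixel'],1),p.round(4),((p[:2]-o)@u-.121).round(4),((p[:2]-o)@n).round(4))
P,r,q=pts(c); S=(P[:,:2]-o)@u-.121; L=(P[:,:2]-o)@n+.001
for y in np.arange(-.06,.1,.02):
    k=(abs(S+.010)<.005)&(abs(L-y)<.008)&(P[:,2]>.085)&(P[:,2]<.15)
    if k.sum(): print('bar',round(y,2),np.percentile(P[k,2],[50,90]).round(4),k.sum())
```

```text
24.425 [ 0.47057494 -0.26288125  0.03767079] [ 4.11958257 11.61648243  1.63734405] 0.09228438417358992 1.9818600131823771
24.475 [ 0.47058579 -0.26288589  0.03768231] [ 3.94234916 12.40069448  1.60784394] 0.08113817101525482 2.005213911711605
bar_ball 0.92 [243.7 269.4] [0.4457 0.0369 0.095 ] -0.0043 0.0906
screwdriver 0.69 [308.5 280.4] [ 0.3793 -0.101   0.    ] -0.1539 0.1233
tape_roll 0.55 [289.  385.3] [ 0.6461 -0.2232  0.    ] -0.2111 -0.1646
bar -0.06 [0.0991 0.103 ] 29
bar -0.04 [0.0997 0.1044] 30
bar -0.02 [0.0988 0.1031] 26
bar 0.0 [0.1007 0.1079] 28
bar 0.02 [0.1017 0.1095] 30
bar 0.04 [0.0993 0.1038] 26
bar 0.06 [0.1009 0.1027] 19
bar 0.08 [0.1015 0.1056] 16
```

The rod is steady, the bar is level (top about 0.10 m from hinge to ball), and the bystanders are unmoved.

```bash
python3 -c "
from workcell import manip
print(manip.hand_in())"
```

```text
the job is handed in; nothing more can be done
None
```

The job is handed in at about 24.5 s, with the gripper still holding the knob at the band. No verdict was reported.

- **Module:** I pushed it home by the knob until the force rose to 22 N with no further motion. When the gauge was pulled it came forward about 4.6 mm onto the bar, as expected.
- **Retaining bar:** I led it down by its ball, but letting go left it about 0.034 rad up. I pressed it down again to 27 N. Afterwards the side camera showed its top level at about 0.10 m along its length, though that depth reading is noisy at a few mm.
- **Gauge:** I gripped the knob at 60 N and pulled it out. Arm travel and spring force both put the rod at about 59 mm and the image points at about 58 mm. The last wrist picture shows half the black band outside the mouth. The TCP moved less than 0.1 mm between the last readings.
- **Bystanders:** The screwdriver and tape roll showed in place. The capacitor was not found in the last side view, probably hidden behind the arm; nothing had touched it. I did not check the spool, meter, brush or board again because the arm went nowhere near them on the bench.

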